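# Enable the bench laser with its key

### The arm

A 6-joint arm with a two-finger parallel gripper is mounted at the origin on the work surface. World frame = base frame: x ahead of the robot, y to its left, z up, the work surface at z = 0. Lengths are in m, angles in rad, forces in N, time in s.
With the tool pointing down it reaches from about 0.3 to 0.75 m from the base axis. Payload 8.5 kg.
Tool frame: the origin (TCP) lies midway between the tips of the shut fingers; the grasp point (between the pads) lies 19 mm behind it; z points along the fingers, y is the direction in which the jaws open and shut (so a half turn about z gives the same grasp; the last joint's range is limited). The gripper opens to 88 mm and grips with 3 to 60 N. Pads are 18 mm wide; open, the fingers measure 123 mm over their backs; the gripper's body (75 mm by 187 mm) begins 45 mm behind the grasp point.
Start: joints at [1.011, 0.381, 1.297, -0, 1.464, -0.215], TCP at [0.186, 0.518, 0.239] pointing down, gripper open.
Joint ranges: [-3.11, 3.11], [-0.89, 2.33], [0.22, 2.48], [-1.42, 4.56], [0.17, 2.85], [-2.88, 2.88]. Speed limits (rad/s): [2.39, 2.39, 3.14, 3.14, 3.14, 3.14].

### API

Orientations are given as a unit quaternion [x, y, z, w].
In Python, from plant import env gives the robot as it stands.
- The arm moves only by the shell command python3 -m creep 'ROWS' [OPENING] [FORCE]. ROWS is a JSON object of lists of equal length, an entry for each row: "xyz": the shift along the world's x, y, z in cm, a list of three; "delta_rot": the turn, a rotation vector about the world's x, y, z in rad, a list of three. A call has 1 to 8 rows; each row shifts and turns the commanded pose from where the row before left it; what a row does not reach is not made up. A row lasts 1/10 s, in which the tool goes at most 50 mm and 8.59 degrees, less where a joint would pass 70% of its speed; a pose out of reach is approached as far as the arm can. A call with a gripper value outside its range is refused whole. OPENING is the closure in counts, from 0 (fully open) to 255 (shut), set as the call begins (- or left out, the last holds). The fingers move at their own pace and stop on an object; FORCE is the grip in N (left out, the last holds). Time passes only in rows, so rows that do not move let the fingers close. It gives the time, the measured TCP pose, the force and the opening at its end, in the units of the state.
- env.get_state(): the state, without advancing time (a new reading comes with each control period).
- env.grab_frame(name): name is "scene" or "top" or "wrist"; returns the picture (420x560x3 uint8, red, green, blue); there is no depth.
- env.camera_params(name): a dict with "fx", "fy", "cx", "cy" (pixels), "cam_to_world" (4x4, takes a point from camera to world coordinates). Camera axes: x right, y up, looking along -z (the intrinsics and any distortion apply to the point x, -y, -z); pixel columns grow to the right and rows downward; lengths in m; the calibration is good to about 2 mm. A picture is of the moment at which its call begins: read the wrist's pose just before it. camera_params takes no time and is no camera call; for the wrist camera it gives the pose at the moment of the call.
- env.close_job(): hands the job in, once; it reports no verdict.
The state is a dict: "clock": time; "joint_pos": joint angles; "dq": joint speeds; "joint_efforts": joint torques, N m; "position": TCP position; "tool_rot": TCP orientation; "ft_force": force on the tool from outside, world axes, zero at the start; "wrist_torque": the same for the moment, N m; "opening": finger opening in m.
Only numpy, scipy, OpenCV 4.12 (cv2) and the standard library are available. Lean on these libraries where they do the work, as an engineer would, in place of code of your own. Each camera call takes 0.05 s, during which the arm holds its last target.

### The job

At the jeweller's bench, lift the red key out of the wooden key rack and push it down fully home into the key switch of the laser console while the switch is still off; then turn the switch clockwise with it, as far as the stop, to on. Let go and leave the key in the switch. Leave the blue key standing in the rack.

Things in the scene. Friction and masses are not known exactly. Their poses are not given: they have to be found in the camera images.
- red_key_mid (a point): Centre of the red key, 76 mm tall, 60 g, upright in a rack slot. From below: steel blade 28 mm long, 20 wide (its y), 6 thick (its x), last 8 mm narrowed to 14 x 4; black round flange 36 mm across, 6 thick; flat bow 42 tall, 36 wide (y), 12 thick (x): grip across x, above the flange. This point is 38 mm above the blade tip, 4 above the flange's top, 38 below the bow's top. z up.
- blue_key_mid (a point): Centre of the blue key, of the same form. Both keys and a wooden-handled graver stand in the three slots, 70 mm apart along their y, of a fixed wooden rack 70 x 230 x 40 mm high; any may be in any slot. They hang by the flange, blade inside: lift straight up 30 mm or more. The rack is on one side of the robot, the console on the other.
- switch_mouth (a point): Centre of the key switch's mouth, on the turning axis, 68 mm above the table; turns with the barrel. Mouth 34 (y) x 18 mm (x), narrowing over 8 mm to 26 x 10 mm; floor 30 mm deep; z up. Fully home, a key's flange rests on the steel barrel, its centre 10 mm above this point; either way round. It is in a black ring, 72 mm across, on a fixed white laser console 130 x 180 x 52 mm high.
- switch (a joint): Turn of the switch in rad: 0 is off (slot points to the blue dot beside the ring; starts within 0.1), growing clockwise seen from above to the stop at 1.22 (70 degrees), on (green dot). Friction 0.06 N m, no spring: it stays where left. The key has about 10 degrees of play in the slot, so turn the hand some 80 degrees. The console's lamps and display are only for show.

How it is judged:
On the way:
1. the red key is fully home in the switch while the switch is still off (z of red_key_mid in the frame of switch_mouth between 0 and 0.017 m and horizontal distance between red_key_mid and switch_mouth below 0.01 m and angle between red_key_mid's own z axis and vertical below 0.2 rad and value of joint switch below 0.4 rad), for 0.1 s.
At the end, for the whole second after the job is handed in: The red key stands at rest in the switch, fully home (its centre no more than 17 mm above the mouth, 10 mm when flange and barrel touch; within 10 mm of the axis; within 0.2 rad of upright), and the switch is turned past 0.96 rad (55 degrees) of its 1.22 rad (z of red_key_mid in the frame of switch_mouth between 0 and 0.017 m and horizontal distance between red_key_mid and switch_mouth below 0.01 m and angle between red_key_mid's own z axis and vertical below 0.2 rad and value of joint switch above 0.96 rad and linear speed of red_key below 0.03 m/s).
It fails at once if the blue key is moved more than 20 mm (distance of blue_key_mid from where it was at the start of the episode above 0.02 m).
It also fails if it takes over 42 s, if anything falls off the work surface, if the arm or the gripper's body presses on something with over 40 N, if the wrist force passes 120 N, or if a joint passes its speed limit or range.

## Working session

There is one attempt and no reset: what is moved stays moved. The work goes in short steps, Python scripts to look and compute and a shell command to move; the robot and the scene stay as the last step left them, time stands still between calls to the robot, and variables do not carry over. Pictures are saved under pics/ and viewed, and the job is handed in when it is done.

```bash
ls; mkdir -p pics; python3 - <<'E'
from plant import env
import cv2, numpy as np
s=env.get_state()
print({k:np.round(v,3).tolist() for k,v in s.items()})
for n in ["scene","top","wrist"]:
    p=env.camera_params(n); print(n,p["fx"],p["fy"],p["cx"],p["cy"],{k:v for k,v in p.items() if k not in("cam_to_world","fx","fy","cx","cy")}); print(np.round(p["cam_to_world"],3))
    cv2.imwrite(f"pics/{n}0.png",env.grab_frame(n)[:,:,::-1])
E
```

```text
pics
{'clock': 0.0, 'joint_pos': [1.011, 0.381, 1.298, 0.0, 1.464, -0.215], 'dq': [-0.001, 0.001, -0.0, -0.002, 0.0, 0.0], 'joint_efforts': [0.001, -43.793, -22.456, 0.071, 0.035, -0.0], 'position': [0.186, 0.517, 0.238], 'tool_rot': [0.172, 0.985, -0.001, -0.0], 'ft_force': [0.035, -0.39, 0.181], 'wrist_torque': [-0.023, 0.029, 0.041], 'opening': 0.088}
scene 534.1652004311096 534.1652004311096 285.6026360933438 196.68843528874484 {}
[[-0.819 -0.431  0.379  0.86 ]
 [ 0.574 -0.625  0.529  0.485]
 [ 0.009  0.651  0.759  0.793]
 [ 0.     0.     0.     1.   ]]
top 391.373662205232 391.373662205232 279.0867886709308 213.38985858777272 {}
[[-0.023  0.993 -0.12   0.409]
 [-0.999 -0.02   0.027 -0.004]
 [ 0.024  0.121  0.992  0.894]
 [ 0.     0.     0.     1.   ]]
wrist 322.85533100850483 322.85533100850483 282.25953883629705 205.8570581104808 {}
[[ 0.337 -0.91  -0.24   0.125]
 [ 0.941  0.326  0.087  0.54 ]
 [-0.001 -0.255  0.967  0.384]
 [ 0.     0.     0.     1.   ]]
```

View pics/scene0.png

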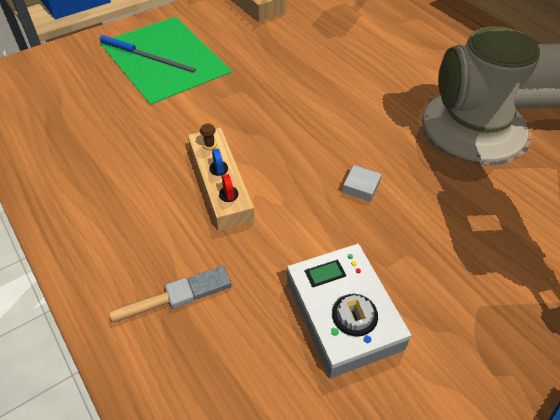

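View pics/top0.png

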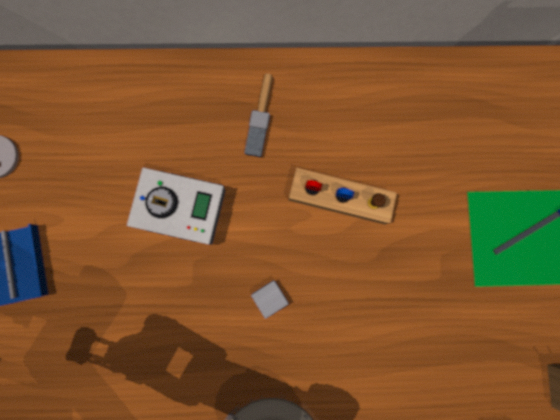

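View pics/wrist0.png

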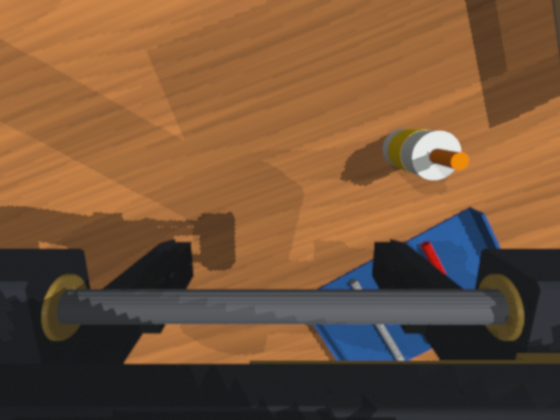

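The top view shows the rack (290–397, 169–222) with red key at (313,187), blue at (345,194), graver at (379,200). The console is at (128–223, 168–243), with the switch ring at (161,202), blue dot at (144,198) and green dot at (160,183). Next I measure these.

```bash
cat > h.py <<'E'
import cv2, numpy as np
from plant import env
def ray(p,uv):
    d=np.array([(uv[0]-p["cx"])/p["fx"],-(uv[1]-p["cy"])/p["fy"],-1.0]); T=np.array(p["cam_to_world"])
    return T[:3,3],T[:3,:3]@d
def plane(p,uv,z):
    o,d=ray(p,uv); return o+d*(z-o[2])/d[2]
def tri(ps):
    A=np.zeros((3,3));b=np.zeros(3)
    R=[]
    for p,uv in ps:
        o,d=ray(p,uv); d=d/np.linalg.norm(d);M=np.eye(3)-np.outer(d,d);A+=M;b+=M@o;R.append((o,M))
    x=np.linalg.solve(A,b); return x,[np.linalg.norm(M@(x-o)) for o,M in R]
def hsv(im,lo,hi):
    return cv2.inRange(cv2.cvtColor(im,cv2.COLOR_BGR2HSV),lo,hi)
def blobs(m,mn=10):
    n,l,s,c=cv2.connectedComponentsWithStats(m)
    return [(s[i].tolist(),c[i].round(1).tolist()) for i in range(1,n) if s[i][4]>=mn]
E
python3 - <<'E'
from h import *
S=cv2.imread("pics/scene0.png");T=cv2.imread("pics/top0.png")
ps,pt=env.camera_params("scene"),env.camera_params("top")
for n,I,p in(("scene",S,ps),("top",T,pt)):
    print(n)
    for c,lo,hi in(("red",(0,190,100),(4,255,255)),("red2",(174,190,100),(180,255,255)),("blue",(105,150,60),(125,255,255)),("green",(60,120,60),(85,255,200))):
        print(c,blobs(hsv(I,lo,hi)))
    cv2.imwrite(f"pics/{n}_z.png",0*I)
a=cv2.resize(T[155:255,115:235],None,fx=6,fy=6,interpolation=cv2.INTER_CUBIC);cv2.imwrite("pics/tc.png",a)
a=cv2.resize(T[155:235,280:405],None,fx=6,fy=6,interpolation=cv2.INTER_CUBIC);cv2.imwrite("pics/tr.png",a)
a=cv2.resize(S[270:370,290:410],None,fx=6,fy=6,interpolation=cv2.INTER_CUBIC);cv2.imwrite("pics/sc.png",a)
a=cv2.resize(S[120:235,180:260],None,fx=5,fy=5,interpolation=cv2.INTER_CUBIC);cv2.imwrite("pics/sr.png",a)
E
```

```text
scene
red [([222, 175, 12, 26, 173], [228.3, 186.6]), ([356, 269, 4, 4, 13], [357.8, 270.5])]
red2 []
blue [([41, 0, 69, 19, 731], [70.3, 6.0]), ([100, 36, 36, 16, 217], [117.1, 43.0]), ([213, 149, 11, 26, 181], [218.1, 161.5]), ([364, 336, 7, 7, 38], [367.1, 338.9]), ([552, 407, 8, 13, 62], [556.6, 414.8])]
green [([100, 17, 132, 87, 5664], [165.9, 59.5]), ([348, 254, 4, 5, 13], [349.7, 255.9]), ([309, 262, 33, 21, 392], [324.9, 272.2]), ([332, 328, 7, 7, 37], [334.6, 331.3])]
top
red [([307, 180, 14, 9, 80], [313.5, 183.8])]
red2 []
blue [([337, 188, 16, 11, 118], [344.4, 192.8]), ([0, 226, 42, 79, 2044], [20.5, 266.7])]
green [([158, 182, 4, 3, 10], [159.5, 182.8]), ([468, 191, 92, 95, 7834], [514.7, 237.4]), ([194, 194, 15, 23, 252], [200.9, 205.3])]
```

View pics/tc.png

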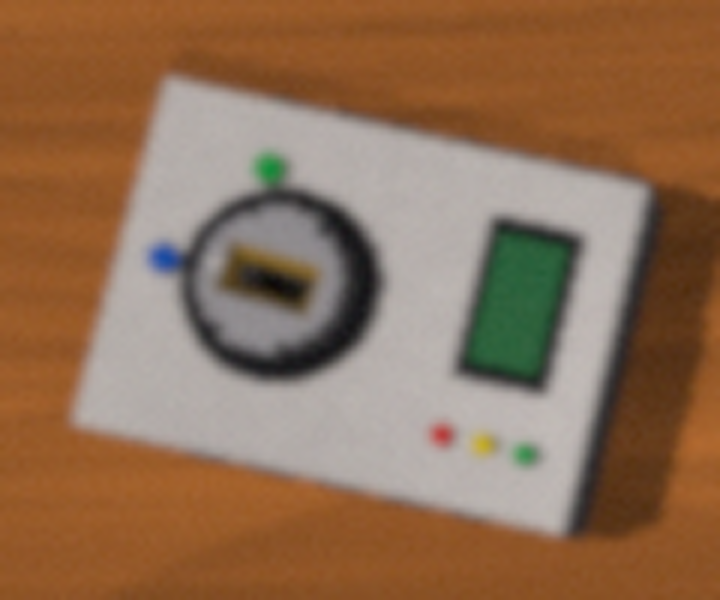

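View pics/tr.png

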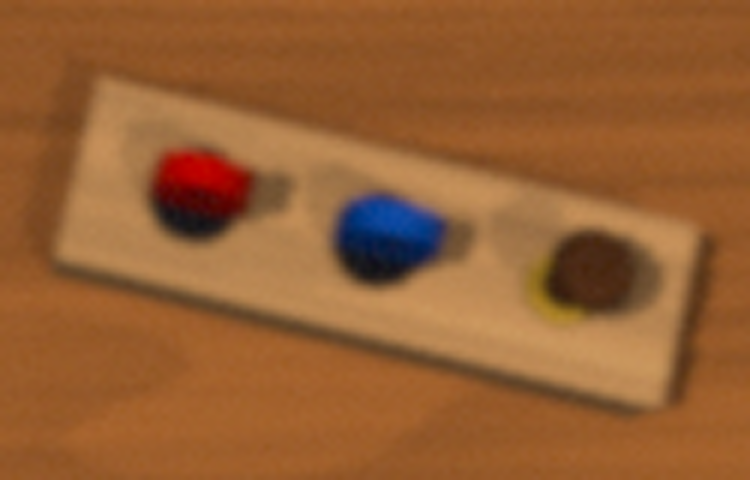

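View pics/sc.png

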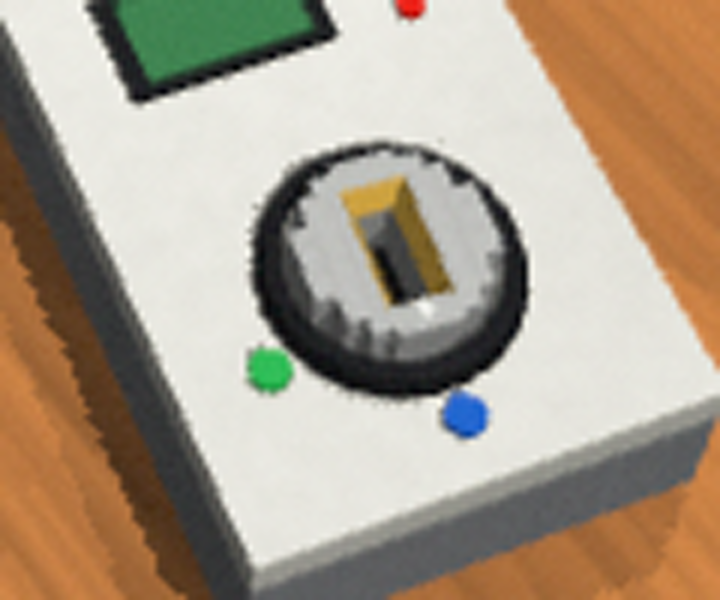

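View pics/sr.png

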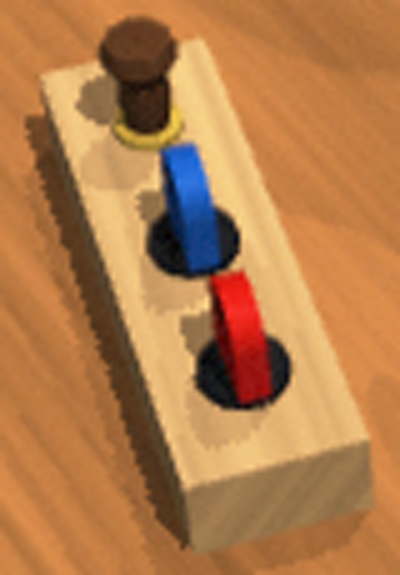

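Crops show the red key's flange at about scene (228.7,194), its bow leaning nowhere visible. The slot mouth corners and the blue/green dots are clear. I cast these to planes.

```bash
python3 - <<'E'
from h import *
S=cv2.imread("pics/scene0.png");T=cv2.imread("pics/top0.png")
ps,pt=env.camera_params("scene"),env.camera_params("top")
r=lambda v:np.round(np.array(v)*1000,1).tolist()
off=lambda c,o,k:[((x+.5)/k-.5+o[0],(y+.5)/k-.5+o[1]) for x,y in c]
def quad(name,p,c,z):
    q=[plane(p,u,z) for u in c]; m=np.mean(q,0); 
    d=[q[(i+1)%4]-q[i] for i in range(4)]
    print(name,"centre",r(m),"sides",[round(np.linalg.norm(e)*1000,1) for e in d],"ang",[round(float(np.degrees(np.arctan2(e[1],e[0]))),1) for e in d])
quad("slot top",pt,off([(235,243),(320,265),(305,308),(220,290)],(115,155),6),.068)
quad("slot scene",ps,off([(340,192),(408,178),(455,292),(390,305)],(290,270),6),.068)
quad("console top",pt,off([(165,72),(655,183),(575,535),(72,428)],(115,155),6),.052)
quad("rack top",pt,off([(98,75),(705,228),(668,408),(57,262)],(280,155),6),.04)
quad("rack scene",ps,off([(200,38),(370,440),(187,492),(40,75)],(180,120),5),.04)
# rings / flanges
for n,c,z in(("ring s",(390,268),.058),):
    pass
print("dots scene b,g",r(plane(ps,(367.1,338.9),.053)),r(plane(ps,(334.6,331.3),.053)))
print("dots top b,g",r(plane(pt,off([(164,258)],(115,155),6)[0],.053)),r(plane(pt,(159.5,182.8),.053)))
# bow
for nm,lo,hi,bs in(("red",(0,150,60),(6,255,255),(215,170,30,45)),("blue",(105,140,50),(125,255,255),(205,140,25,45))):
    m=hsv(S,lo,hi);k=np.zeros_like(m);x,y,w,h=bs;k[y:y+h,x:x+w]=m[y:y+h,x:x+w]
    pts=cv2.findNonZero(k);print(nm,cv2.boundingRect(pts),cv2.minAreaRect(pts))
c=off([(243,369),(193,241)],(180,120),5)
print("flange scene",[r(plane(ps,u,.0455)) for u in c])
# bow top points scene: crop top edge
print("bow top scene red", [r(plane(ps,u,.088)) for u in off([(227,275),(178,147)],(180,120),5)])
print("bow top top", [r(plane(pt,u,.088)) for u in off([(203,168),(390,215)],(280,155),6)])
E
```

```text
slot top centre [541.1, 226.0, 68.0] sides [np.float64(31.1), np.float64(16.1), np.float64(30.7), np.float64(17.4)] ang [-105.7, 161.6, 76.8, -16.6]
slot scene centre [539.3, 225.2, 68.0] sides [np.float64(18.2), np.float64(33.4), np.float64(17.0), np.float64(33.3)] ang [158.1, 70.5, -22.6, -107.3]
console top centre [533.4, 195.6, 52.0] sides [np.float64(182.7), np.float64(130.3), np.float64(183.4), np.float64(132.8)] ang [-104.0, 167.1, 76.8, -13.2]
rack top centre [550.5, -170.8, 40.0] sides [np.float64(232.6), np.float64(69.2), np.float64(231.2), np.float64(72.2)] ang [-105.4, 165.2, 75.3, -13.7]
rack scene centre [550.1, -171.6, 40.0] sides [np.float64(230.8), np.float64(69.2), np.float64(231.9), np.float64(68.0)] ang [75.1, -14.2, -105.2, 164.9]
dots scene b,g [550.2, 266.5, 53.0] [582.3, 229.3, 53.0]
dots top b,g [550.9, 268.1, 53.0] [582.7, 230.9, 53.0]
red (222, 174, 13, 27) ((227.7647247314453, 187.058837890625), (26.19384765625, 9.216353416442871), 75.96376037597656)
blue (213, 149, 11, 26) ((217.75689697265625, 161.52294921875), (24.999265670776367, 8.620436668395996), 73.3007583618164)
flange scene [[569.1, -102.8, 45.5], [551.1, -170.0, 45.5]]
bow top scene red [[567.2, -111.2, 88.0], [548.6, -178.2, 88.0]]
bow top top [[570.2, -99.7, 88.0], [552.3, -164.8, 88.0]]
```

Both views agree: the rack is 230 x 70 mm and yawed −15°, with the red slot at (0.569,−0.103). The switch is at (0.540,0.2255), with its slot at about 73–74°. The jaws are at 70° now and have to be at −15°. Moving above the red key.

```bash
python3 -m creep '{"xyz":[[2.4,-3.9,-0.5],[2.4,-3.9,-0.5],[2.4,-3.9,-0.5],[2.4,-3.9,-0.5],[2.4,-3.9,-0.5],[2.4,-3.9,-0.5],[2.4,-3.9,-0.5],[2.4,-3.9,-0.5]],"delta_rot":[[0,0,-0.135],[0,0,-0.135],[0,0,-0.135],[0,0,-0.135],[0,0,-0.135],[0,0,-0.135],[0,0,-0.135],[0,0,-0.135]]}' 0 25; python3 -m creep '{"xyz":[[2.4,-3.9,-0.5],[2.4,-3.9,-0.5],[2.4,-3.9,-0.5],[2.4,-3.9,-0.5],[2.4,-3.9,-0.5],[2.4,-3.9,-0.5],[2.4,-3.9,-0.5],[2,-3.5,-0.3]],"delta_rot":[[0,0,-0.135],[0,0,-0.135],[0,0,-0.135],[0,0,0],[0,0,0],[0,0,0],[0,0,0],[0,0,0]]}'
python3 - <<'E'
from h import *
s=env.get_state();print(s["clock"],s["position"],s["tool_rot"])
cv2.imwrite("pics/w1.png",env.grab_frame("wrist")[:,:,::-1]); np.save("w1.npy",env.camera_params("wrist"),allow_pickle=True)
E
```

```text
clock: 0.95
position: [0.3784, 0.2039, 0.1986]
tool_rot: [0.656, 0.755, 0.0, 0.0]
ft_force: [0.8, 0.4, 0.0]
opening: 0.0879
clock: 1.75
position: [0.5666, -0.1045, 0.16]
tool_rot: [0.793, 0.61, -0.0, -0.0]
ft_force: [-0.1, 1.2, 0.6]
opening: 0.0881
1.75 [ 0.56660404 -0.10446834  0.16002651] [ 7.92720254e-01  6.09585474e-01 -1.96674432e-04 -3.32001671e-04]
```

View pics/w1.png

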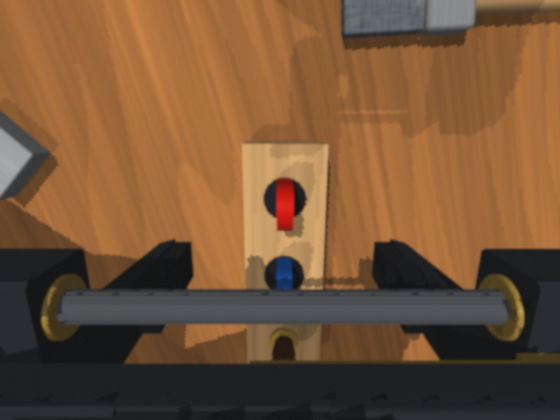

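```bash
python3 - <<'E'
from h import *
p=np.load("w1.npy",allow_pickle=True).item();I=cv2.imread("pics/w1.png")
m=hsv(I,(0,170,60),(6,255,255))[150:250,250:320];pts=cv2.findNonZero(m);x,y,w,h=cv2.boundingRect(pts);x+=250;y+=150;print(x,y,w,h)
g=cv2.inRange(cv2.cvtColor(I,cv2.COLOR_BGR2GRAY),0,45)[165:235,255:315]
print(blobs(g))
# bow top edges at z=.088 : lower end of red in picture is which end? project both
for u in((x+w/2,y),(x+w/2,y+h)): print(u,[plane(p,u,z).round(4) for z in(.046,.088)])
print("flange",plane(p,(285,198.5),.0455))
for u in((242.5,144),(328,144)): print("rack",plane(p,u,.04))
cv2.imwrite("pics/w1c.png",cv2.resize(I[130:300,220:350],None,fx=4,fy=4,interpolation=cv2.INTER_CUBIC)[:600])
E
```

```text
276 179 19 51
[([10, 17, 12, 33, 240], [15.7, 32.8]), ([37, 17, 13, 33, 242], [43.1, 32.7])]
(285.5, 179) [array([ 0.5768, -0.0906,  0.046 ]), array([ 0.5783, -0.0833,  0.088 ])]
(285.5, 230) [array([ 0.5656, -0.1329,  0.046 ]), array([ 0.5689, -0.1187,  0.088 ])]
flange [ 0.57220551 -0.10639673  0.0455    ]
rack [ 0.55035175 -0.05496807  0.04      ]
rack [ 0.61716468 -0.07287716  0.04      ]
```

View pics/w1c.png

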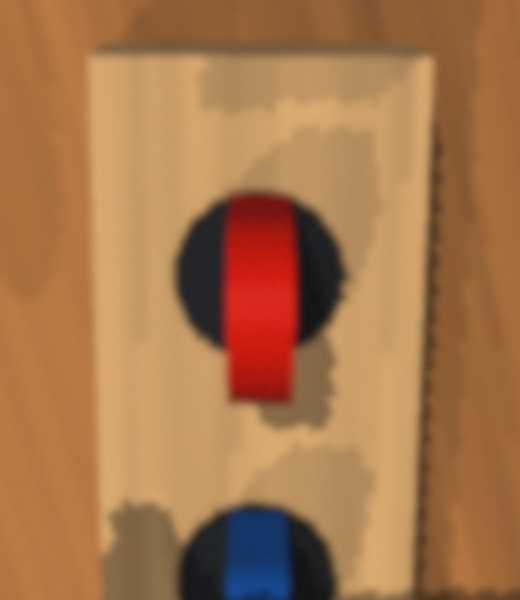

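The wrist view shows the red key at (285,200), square to the jaws, with its flange at (0.572,−0.106). The fixed views give (0.569,−0.103), so I take the middle. Descend to TCP z = 0.051 and grip.

```bash
python3 -m creep '{"xyz":[[0.35,-0.05,-2],[0,0,-3],[0,0,-3],[0,0,-1.9],[0,0,-1],[0,0,0]],"delta_rot":[[0,0,0],[0,0,0],[0,0,0],[0,0,0],[0,0,0],[0,0,0]]}' 100 25; python3 -m creep '{"xyz":[[0,0,0],[0,0,0],[0,0,0],[0,0,0],[0,0,0],[0,0,0]],"delta_rot":[[0,0,0],[0,0,0],[0,0,0],[0,0,0],[0,0,0],[0,0,0]]}' 255 25
```

```text
clock: 2.4
position: [0.5689, -0.1026, 0.0508]
tool_rot: [0.792, 0.61, -0.001, -0.001]
ft_force: [-0.1, 0.1, 0.5]
opening: 0.0535
clock: 3.0
position: [0.5695, -0.1029, 0.052]
tool_rot: [0.793, 0.61, 0.0, 0.0]
ft_force: [0.3, 0.0, 1.6]
opening: 0.012
```

Gripped: opening is 12 mm, as the bow thickness should be. Lift straight up 10 cm.

```bash
python3 -m creep '{"xyz":[[0,0,1],[0,0,2],[0,0,2],[0,0,3],[0,0,3],[0,0,0]],"delta_rot":[[0,0,0],[0,0,0],[0,0,0],[0,0,0],[0,0,0],[0,0,0]]}'
python3 - <<'E'
from h import *
s=env.get_state();print(s["position"],s["ft_force"])
for n in("scene","wrist"): cv2.imwrite(f"pics/{n}2.png",env.grab_frame(n)[:,:,::-1])
S=cv2.imread("pics/scene2.png");cv2.imwrite("pics/scene2c.png",S[60:360,120:420])
E
```

```text
clock: 3.6
position: [0.5708, -0.1034, 0.1663]
tool_rot: [0.792, 0.61, 0.002, 0.003]
ft_force: [-0.1, 0.0, -1.1]
opening: 0.0118
[ 0.57084865 -0.10338348  0.16629745] [-0.07074115  0.02779521 -1.05387014]
```

View pics/scene2c.png

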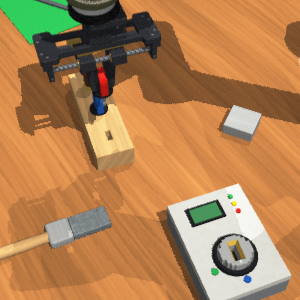

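View pics/wrist2.png

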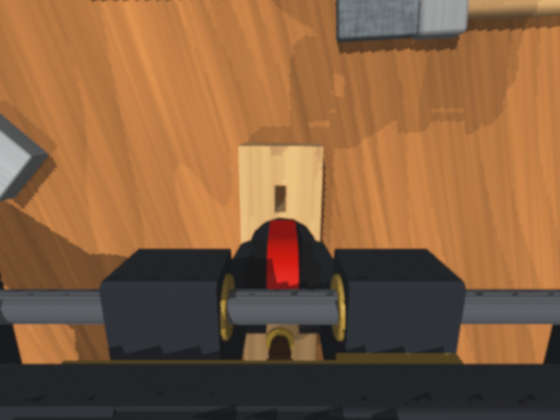

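The red key is in the hand, the blue one still stands, and the red slot is empty. Move towards the console, stopping short so the wrist camera can see the switch unobstructed.

```bash
python3 -m creep '{"xyz":[[-0.5,4.5,0],[-0.5,4.5,0],[-0.5,4.5,0],[-0.5,4.5,0],[-0.5,4.5,0],[-0.5,3.5,0],[0,0,0],[0,0,0]],"delta_rot":[[0,0,-0.02],[0,0,-0.02],[0,0,0],[0,0,0],[0,0,0],[0,0,0],[0,0,0],[0,0,0]]}'
python3 - <<'E'
from h import *
s=env.get_state();print(s["position"],s["tool_rot"])
p=env.camera_params("wrist");np.save("w3.npy",p,allow_pickle=True)
cv2.imwrite("pics/wrist3.png",env.grab_frame("wrist")[:,:,::-1])
E
```

```text
clock: 4.5
position: [0.5388, 0.1574, 0.1607]
tool_rot: [0.804, 0.594, -0.001, -0.0]
ft_force: [-0.0, -0.6, -0.1]
opening: 0.0115
[0.53881859 0.15735579 0.16066313] [ 8.04114422e-01  5.94473497e-01 -1.01697086e-03 -4.73501676e-04]
```

View pics/wrist3.png

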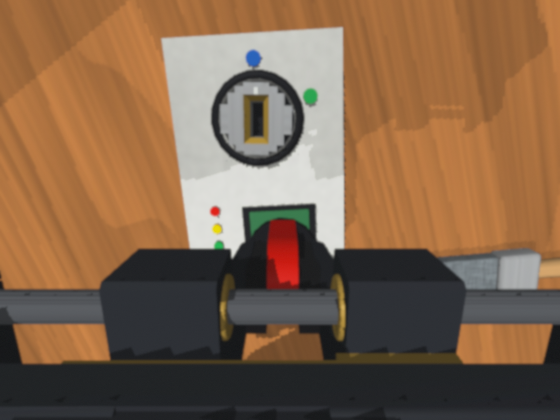

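The wrist view shows the mouth at (257,119), nearly parallel to the jaws' normal, and the blue dot at (253,58).

```bash
python3 - <<'E'
from h import *
p=np.load("w3.npy",allow_pickle=True).item();I=cv2.imread("pics/wrist3.png")
cv2.imwrite("pics/w3c.png",cv2.resize(I[60:180,200:320],None,fx=5,fy=5,interpolation=cv2.INTER_CUBIC))
cv2.imwrite("pics/w3k.png",cv2.resize(I[195:300,215:355],None,fx=5,fy=5,interpolation=cv2.INTER_CUBIC))
m=hsv(I,(10,100,60),(35,255,255));m[:, :225]=0;m[:,290:]=0;m[:85]=0;m[150:]=0
c=max(cv2.findContours(m,0,2)[0],key=cv2.contourArea);print(cv2.minAreaRect(c),cv2.boundingRect(c))
E
```

```text
((255.5, 119.5), (47.0, 23.0), 90.0) (244, 96, 24, 48)
```

View pics/w3c.png

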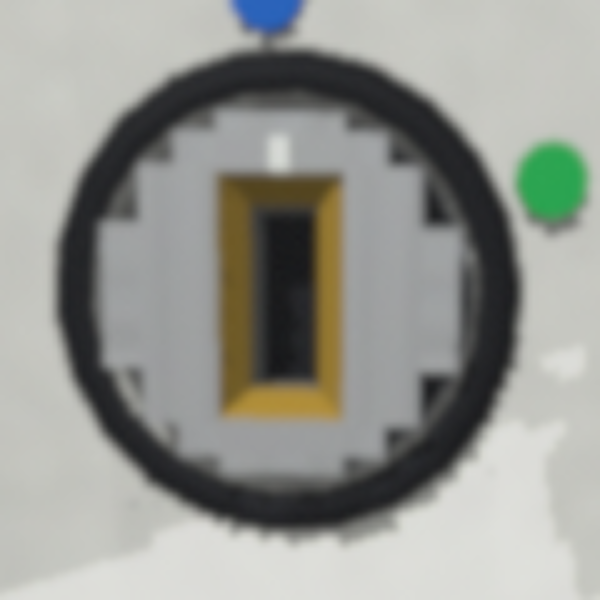

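View pics/w3k.png

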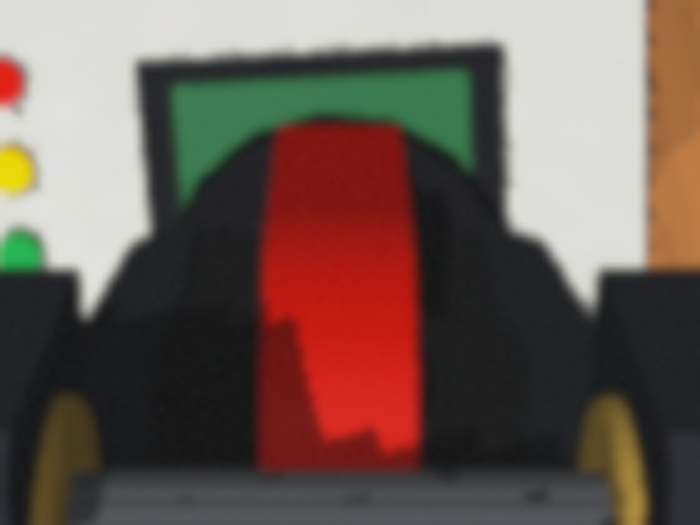

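```bash
python3 - <<'E'
from h import *
p=np.load("w3.npy",allow_pickle=True).item()
tcp=np.array([0.53882,0.15736,0.16066])
q=[plane(p,(a/5+200-.4,b/5+60-.4),.068) for a,b in((220,176),(342,176),(342,418),(220,418))]
m=np.mean(q,0);print("mouth",m.round(4))
for i in range(4):
    e=q[(i+1)%4]-q[i];print(np.linalg.norm(e).round(4),np.degrees(np.arctan2(e[1],e[0])).round(1))
a=plane(p,(330/5+215-.4,114/5+195-.4),tcp[2]-.005);u=np.array([np.cos(np.radians(72.9)),np.sin(np.radians(72.9)),0])
k=a-18e-3*u;print("key flange",k.round(4),"key-tcp along u,v",((k-tcp)@u).round(4),((k-tcp)@np.array([u[1],-u[0],0])).round(4)); print("shift",(m-k).round(4), "tcp-based", (m-tcp).round(4))
# bow-flange top line: red front bottom edge at crop (340,125)
E
```

```text
mouth [0.5403 0.2267 0.068 ]
0.0171 -17.0
0.0334 -107.6
0.0178 163.0
0.0334 71.3
key flange [0.5388 0.1598 0.1557] key-tcp along u,v 0.0023 -0.0007
shift [ 0.0014  0.0669 -0.0877] tcp-based [ 0.0014  0.0694 -0.0927]
```

Wrist and fixed views agree on the mouth (0.540,0.2265), and the slot is square to the jaws to within about 0.5°. Move over it and check alignment.

```bash
python3 -m creep '{"xyz":[[0.1,3,0],[0.05,3,0],[0,0.75,-1],[0,0,-2],[0,0,0],[0,0,0]],"delta_rot":[[0,0,0],[0,0,0],[0,0,0],[0,0,0],[0,0,0],[0,0,0]]}'
python3 - <<'E'
from h import *
s=env.get_state();print(s["position"],s["tool_rot"])
I=env.grab_frame("scene")[:,:,::-1].copy();cv2.imwrite("pics/scene4.png",I)
cv2.imwrite("pics/scene4c.png",cv2.resize(I[240:360,280:420],None,fx=5,fy=5,interpolation=cv2.INTER_CUBIC))
E
```

```text
clock: 5.15
position: [0.5411, 0.2234, 0.1315]
tool_rot: [0.805, 0.593, -0.001, -0.0]
ft_force: [0.9, -0.1, -0.1]
opening: 0.0117
[0.54107723 0.22337308 0.13146732] [ 8.04977589e-01  5.93304877e-01 -6.06897346e-04 -1.86814049e-04]
```

View pics/scene4c.png

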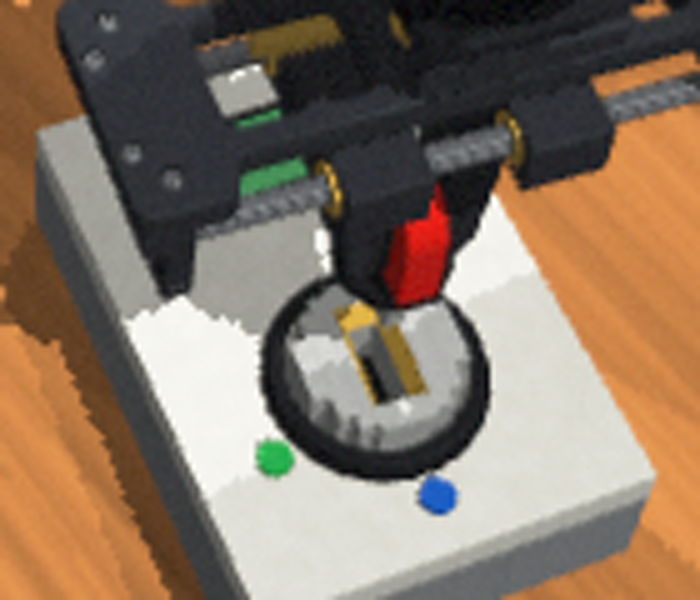

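```bash
python3 - <<'E'
from h import *
I=cv2.imread("pics/scene4.png");p=env.camera_params("scene")
cv2.imwrite("pics/scene4d.png",cv2.resize(I[275:335,335:385],None,fx=10,fy=10,interpolation=cv2.INTER_CUBIC))
T=np.linalg.inv(np.array(p["cam_to_world"]))
def proj(X):
    c=T[:3,:3]@X+T[:3,3];return ((p["cx"]+p["fx"]*c[0]/-c[2]-335)*10,(p["cy"]-p["fy"]*c[1]/-c[2]-275)*10)
t=np.array([.5411,.2234,.1315]);u=np.array([.295,.955,0]);v=np.array([.955,-.295,0])
z=np.array([0,0,1])
for n,X in(("tip",t-.0385*z),("tip+u",t-.0385*z+.007*u),("tip-u",t-.0385*z-.007*u),("flange top c",t-.0045*z),("fl +u",t-.0105*z+.018*u),("bow low +u +v",t-.0045*z+.018*u+.006*v),("bow low +u -v",t-.0045*z+.018*u-.006*v),("mouth",np.array([.5400,.2260,.068]))): print(n,np.round(proj(X)))
E
```

```text
tip [211. 262.]
tip+u [229. 302.]
tip-u [192. 222.]
flange top c [237. 143.]
fl +u [281. 270.]
bow low +u +v [247. 260.]
bow low +u -v [326. 237.]
mouth [209. 354.]
```

View pics/scene4d.png

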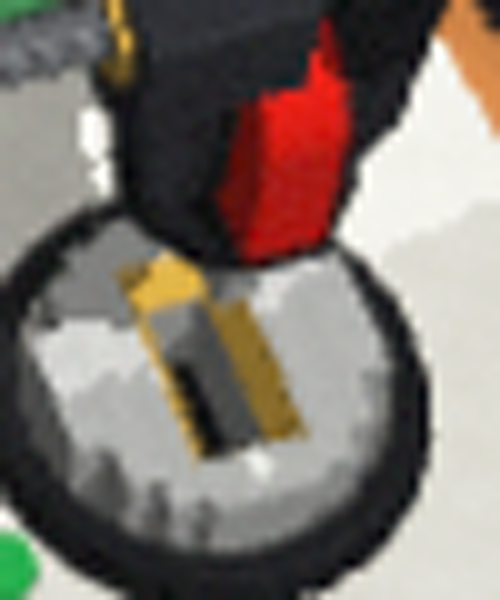

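Predicted and seen key edges agree within about 0.5 px; the blade tip appears just over the mouth's back part, so shift slightly by (−0.05,+0.1) cm. Then start lowering.

```bash
python3 -m creep '{"xyz":[[-0.05,0.1,0],[0,0,-1],[0,0,-1],[0,0,-0.7],[0,0,0]],"delta_rot":[[0,0,0],[0,0,0],[0,0,0],[0,0,0],[0,0,0]]}'
python3 -m creep '{"xyz":[[0,0,-0.4],[0,0,-0.4],[0,0,0]],"delta_rot":[[0,0,0],[0,0,0],[0,0,0]]}'
```

```text
clock: 5.7
position: [0.5398, 0.2255, 0.1033]
tool_rot: [0.805, 0.594, -0.001, -0.001]
ft_force: [0.2, -0.2, -1.0]
opening: 0.0117
clock: 6.0
position: [0.5402, 0.2256, 0.0963]
tool_rot: [0.805, 0.594, -0.0, -0.0]
ft_force: [0.8, -0.5, -1.5]
opening: 0.0119
```

```bash
python3 -m creep '{"xyz":[[0,0,-0.5],[0,0,-0.5],[0,0,-0.4],[0,0,0]],"delta_rot":[[0,0,0],[0,0,0],[0,0,0],[0,0,0]]}'
python3 -m creep '{"xyz":[[0,0,-0.2],[0,0,-0.2],[0,0,0]],"delta_rot":[[0,0,0],[0,0,0],[0,0,0]]}'
```

```text
clock: 6.4
position: [0.5401, 0.2255, 0.082]
tool_rot: [0.805, 0.594, -0.001, -0.0]
ft_force: [-0.3, 0.1, -0.6]
opening: 0.0116
clock: 6.7
position: [0.5406, 0.2257, 0.0799]
tool_rot: [0.804, 0.594, 0.001, 0.0]
ft_force: [-1.9, -0.6, 7.8]
opening: 0.0118
```

The fit resisted with 7.8 N at TCP z = 0.080, which is where the flange should meet the barrel. A quick look before turning.

```bash
python3 - <<'E'
from h import *
I=env.grab_frame("scene")[:,:,::-1].copy();print(env.get_state()["ft_force"])
cv2.imwrite("pics/scene5c.png",cv2.resize(I[260:360,300:420],None,fx=5,fy=5,interpolation=cv2.INTER_CUBIC))
E
```

```text
[-2.55295816 -0.63223999  8.13195036]
```

View pics/scene5c.png

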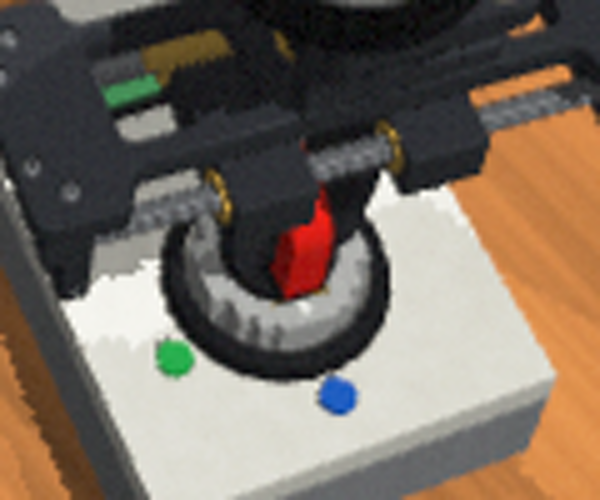

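The flange sits on the barrel, covering the mouth (centred near (285,290) in the crop), and the switch mark still points to blue. Turn clockwise.

```bash
python3 -m creep '{"xyz":[[0,0,0],[0,0,0],[0,0,0],[0,0,0],[0,0,0]],"delta_rot":[[0,0,-0.14],[0,0,-0.14],[0,0,-0.14],[0,0,-0.14],[0,0,0]]}' - 40
python3 - <<'E'
from plant import env
s=env.get_state();print(s["wrist_torque"],s["joint_pos"])
E
python3 -m creep '{"xyz":[[0,0,0],[0,0,0],[0,0,0],[0,0,0],[0,0,0],[0,0,0],[0,0,0]],"delta_rot":[[0,0,-0.14],[0,0,-0.14],[0,0,-0.14],[0,0,-0.14],[0,0,-0.14],[0,0,-0.07],[0,0,0]]}'
python3 - <<'E'
from plant import env
s=env.get_state();print(s["wrist_torque"],s["joint_pos"])
E
```

```text
clock: 7.25
position: [0.5406, 0.2257, 0.0799]
tool_rot: [0.938, 0.347, 0.001, 0.0]
ft_force: [-2.2, 0.6, 8.0]
opening: 0.012
[-0.11433655  0.58219507 -0.05157509] [1.93579268e-01 5.96552624e-01 1.42107730e+00 1.11699167e-04
 1.12252930e+00 1.05646787e+00]
clock: 7.95
position: [0.5405, 0.2262, 0.0799]
tool_rot: [1.0, -0.03, 0.001, -0.001]
ft_force: [-2.3, 2.3, 8.3]
opening: 0.0117
[ 0.40147377  0.76035727 -0.05591848] [1.94099175e-01 5.96533068e-01 1.42109286e+00 1.03555958e-03
 1.12249148e+00 1.82453746e+00]
```

No stop torque yet (only about 0.056 N m friction); a little further.

```bash
python3 -m creep '{"xyz":[[0,0,0],[0,0,0],[0,0,0]],"delta_rot":[[0,0,-0.05],[0,0,-0.05],[0,0,0]]}'
python3 - <<'E'
from h import *
s=env.get_state();print(s["wrist_torque"],s["tool_rot"])
I=env.grab_frame("scene")[:,:,::-1].copy()
cv2.imwrite("pics/scene6c.png",cv2.resize(I[260:360,300:420],None,fx=5,fy=5,interpolation=cv2.INTER_CUBIC))
E
```

```text
clock: 8.25
position: [0.5405, 0.2263, 0.0799]
tool_rot: [0.997, -0.079, 0.001, -0.001]
ft_force: [-3.6, 2.7, 8.1]
opening: 0.0117
[0.36151635 0.7124165  0.1125012 ] [ 9.96839501e-01 -7.94366542e-02  6.39532324e-04 -6.46891663e-04]
```

View pics/scene6c.png

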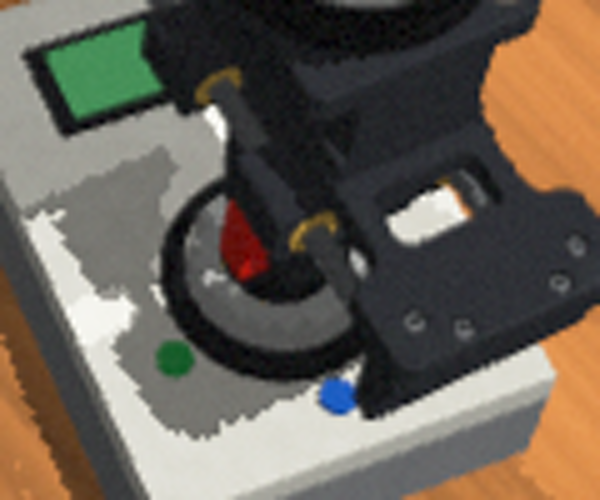

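```bash
python3 -m creep '{"xyz":[[0,0,0],[0,0,0],[0,0,0]],"delta_rot":[[0,0,-0.04],[0,0,-0.03],[0,0,0]]}'
python3 - <<'E'
from h import *
s=env.get_state();print(s["wrist_torque"],s["tool_rot"])
I=env.grab_frame("top")[:,:,::-1].copy()
cv2.imwrite("pics/top6c.png",cv2.resize(I[155:255,115:235],None,fx=5,fy=5,interpolation=cv2.INTER_CUBIC))
E
```

```text
clock: 8.6
position: [0.5406, 0.2263, 0.0799]
tool_rot: [0.994, -0.114, 0.001, -0.001]
ft_force: [-2.2, 2.2, 7.9]
opening: 0.0118
[0.43079867 0.54358943 0.50427509] [ 9.93532662e-01 -1.13542536e-01  7.80368912e-04 -5.76936193e-04]
```

View pics/top6c.png

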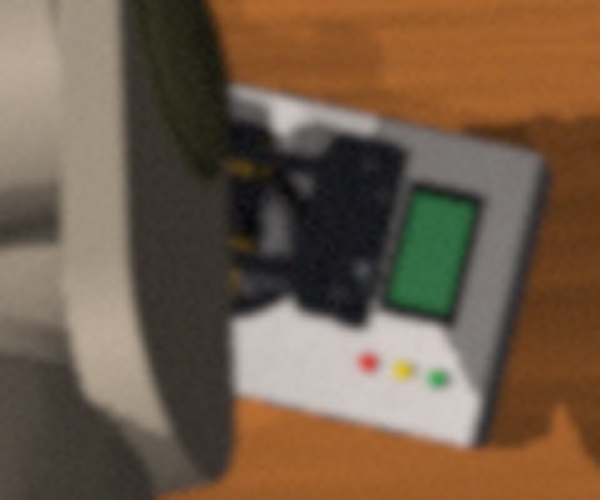

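Torque rose to 0.5 N m at 85.5° of hand turn, so the stop is reached. Relax the hand, release, and rise straight up.

```bash
python3 -m creep '{"xyz":[[0,0,0.15],[0,0,0]],"delta_rot":[[0,0,0.05],[0,0,0]]}' - 20
python3 -m creep '{"xyz":[[0,0,0],[0,0,0],[0,0,0],[0,0,0],[0,0,0],[0,0,0]],"delta_rot":[[0,0,0],[0,0,0],[0,0,0],[0,0,0],[0,0,0],[0,0,0]]}' 80
python3 -m creep '{"xyz":[[0,0,0.5],[0,0,2],[0,0,4],[0,0,4],[0,0,4],[-2,-4,0],[-2,-4,0],[0,0,0]],"delta_rot":[[0,0,0],[0,0,0],[0,0,0],[0,0,0],[0,0,0],[0,0,0],[0,0,0],[0,0,0]]}'
python3 -m creep '{"xyz":[[-2,-4,0],[-2,-4,0],[-2,-4,0],[0,0,0],[0,0,0]],"delta_rot":[[0,0,0],[0,0,0],[0,0,0],[0,0,0],[0,0,0]]}'
python3 - <<'E'
from h import *
I=env.grab_frame("scene")[:,:,::-1].copy();cv2.imwrite("pics/scene7.png",I)
cv2.imwrite("pics/scene7c.png",cv2.resize(I[260:360,300:420],None,fx=5,fy=5,interpolation=cv2.INTER_CUBIC))
J=env.grab_frame("top")[:,:,::-1].copy();cv2.imwrite("pics/top7.png",J)
cv2.imwrite("pics/top7c.png",cv2.resize(J[155:255,115:235],None,fx=5,fy=5,interpolation=cv2.INTER_CUBIC))
E
```

```text
clock: 8.85
position: [0.5404, 0.2261, 0.0802]
tool_rot: [0.996, -0.089, 0.0, -0.0]
ft_force: [0.7, 3.5, -2.7]
opening: 0.0118
clock: 9.45
position: [0.5404, 0.2256, 0.0803]
tool_rot: [0.996, -0.089, 0.0, 0.0]
ft_force: [-0.2, -0.8, 0.5]
opening: 0.0579
clock: 10.25
position: [0.4986, 0.1428, 0.2261]
tool_rot: [0.996, -0.091, -0.0, 0.0]
ft_force: [0.0, 0.1, 0.3]
opening: 0.0606
clock: 10.75
position: [0.4408, 0.0254, 0.2257]
tool_rot: [0.996, -0.09, 0.001, -0.0]
ft_force: [0.7, -0.2, -0.8]
opening: 0.0606
```

View pics/scene7c.png

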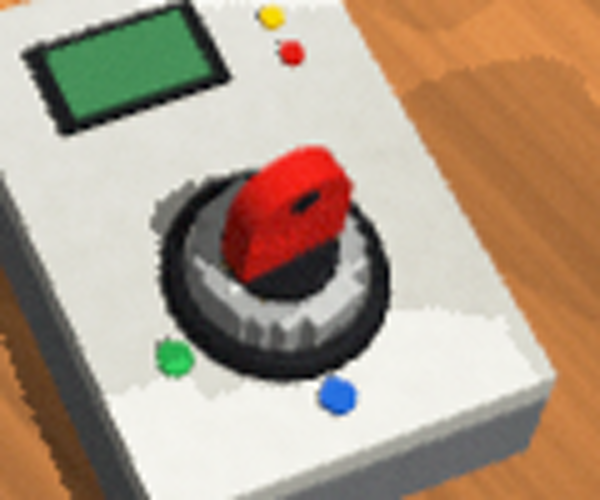

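View pics/top7c.png

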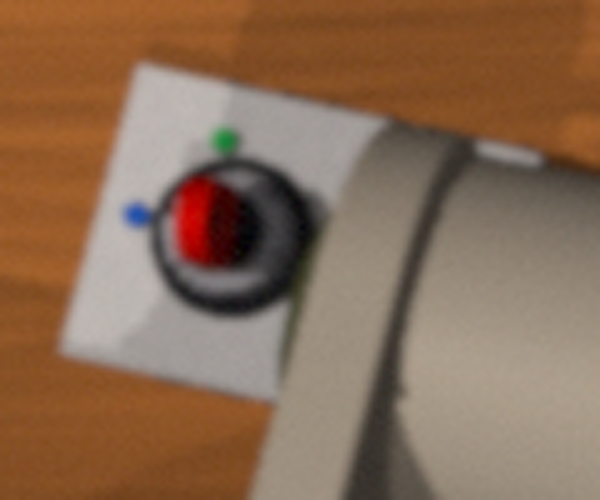

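View pics/scene7.png

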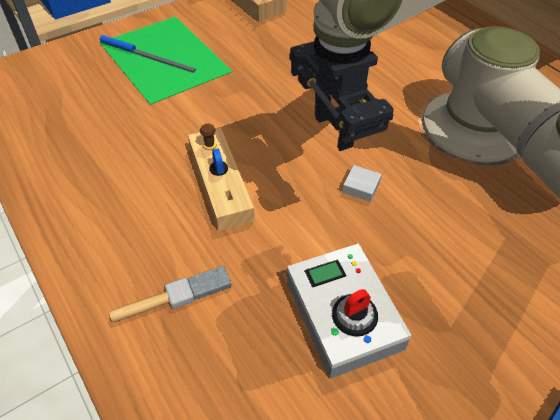

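The key stands turned in the switch; white mark at crop (235,288), i.e. (346.6,317.2). Check angle and home depth.

```bash
python3 - <<'E'
from h import *
p=env.camera_params("scene")
P=lambda a,b,z:plane(p,(a/5+300-.4,b/5+260-.4),z)
m=P(235,288,.068);c=np.array([.5402,.226,.068]);d=m-c;print("mark r",np.linalg.norm(d),"ang",np.degrees(np.arctan2(d[1],d[0])),"switch deg",76.2-np.degrees(np.arctan2(d[1],d[0])))
a,b=P(243,283,.074),P(341,236,.074);e=a-b;print("bow base width",np.linalg.norm(e),"centre(near face)",(a+b)/2,"ang",np.degrees(np.arctan2(e[1],e[0])))
# near face is 6mm toward -normal..
n=np.array([-e[1],e[0],0])/np.linalg.norm(e);print("key centre",(a+b)/2-.006*n,(a+b)/2+.006*n)
E
```

```text
mark r 0.01866493218544074 ang 2.356980989038242 switch deg 73.84301901096175
bow base width 0.03465101377931367 centre(near face) [0.54117179 0.23135532 0.074     ] ang -7.841471584612993
key centre [0.5403532  0.22541142 0.074     ] [0.54199039 0.23729921 0.074     ]
```

The mark gives about 70–74° (at the stop). The bow base lands within 1 mm of the axis at the home height, and its width comes out as 35 mm against the true 36 mm. Handing in.

```bash
python3 - <<'E'
from plant import env
print(env.close_job(), env.get_state()["clock"])
E
```

```text
the job is handed in; nothing more can be done
the job is handed in; nothing more can be done
```

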